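# Swing the vice to its next hole and nip the pedal

## Robot

A 6-joint arm with a two-finger parallel gripper is mounted at the origin on the work surface. World frame = base frame: x ahead of the robot, y to its left, z up, the work surface at z = 0. Lengths are in m, angles in degrees, forces in N, time in s.
With the tool pointing down it reaches from about 0.4 to 0.825 m from the base axis. Payload 7 kg.
Tool frame: the origin (TCP) lies at the very end of the fingers, on their centre line; the grasp point (between the pads) lies 19 mm behind it; z points along the fingers, y is the line along which they close (so a half turn about z gives the same grasp; the last joint's range is limited). The gripper opens to 88 mm and grips with 3 to 60 N. Pads are 19 mm wide; open, the fingers measure 130 mm over their backs; the gripper's body (78 mm by 193 mm) begins 47 mm behind the grasp point.
Start: joints at [-60.098, 20.546, 0.682, 0, -70.136, -16.507], TCP at [0.156, -0.657, 0.227] pointing down, gripper open.
Joint ranges: [-176.03, 176.03], [-82.01, 121.73], [-58.28, 71.71], [-173.87, 95.51], [-174.79, -0.11], [-173.66, 173.66]. Speed limits (degrees/s): [136.94, 136.94, 172.46, 180, 180, 180].

## Interface

Orientations are given as [roll, pitch, yaw] about the fixed x, y, z axes, in that order (R = Rz(yaw) Ry(pitch) Rx(roll)).
In Python, from plant import get_state, imaging, r, finder gives the robot as it stands.
- The arm moves only by the shell command python3 -m handwheel 'ROWS' [FORCE]. ROWS is JSON, a list of rows, each a list of 5 numbers: the closure, from 0 (fully open) to 1 (shut), then the shift along the world's x, y, z in cm, then the turn about the world's z in degrees. A call has 1 to 8 rows; each row is the pose to reach, as a shift and turn from the pose commanded when the call began; what a row does not reach only later rows make up. A row lasts 1/8 s, in which the tool goes at most 62.5 mm and 10.7 degrees, less where a joint would pass 70% of its speed; a pose out of reach is approached as far as the arm can. A call with a gripper value outside its range is refused whole. The fingers move at their own pace and stop on an object; FORCE is the grip in N (left out, the last holds). Time passes only in rows, so rows that repeat a pose let the fingers close. It gives the time, the measured TCP pose, the force, the opening and the grip force at its end, in the units of the state.
- get_state(): the state, without advancing time (a new reading comes with each control period).
- imaging.capture(name): name is "scene" or "top" or "wrist"; returns (picture, depth): 384x512x3 uint8, red, green, blue; 384x512 float32, m along the optical axis (not along the pixel's ray), 0 where there is no reading.
- imaging.get_calibration(name): a dict with "fx", "fy", "cx", "cy" (pixels), "dist" ([k1, k2, p1, p2, k3] as OpenCV has them; the pictures are not rectified), "rvec" (rotation vector, rad) and "tvec" (3), from world to camera coordinates, as OpenCV has them; the wrist camera has in their place "hand_eye" (4x4, takes a point from camera to tool coordinates, whose origin is the TCP and whose axes are the flange's). Camera axes: x right, y down, z forward; pixel columns grow to the right and rows downward; lengths in m; the calibration is good to about 2 mm. A picture is of the moment at which its call begins: read the wrist's pose just before it. get_calibration takes no time and is no camera call.
- r.close_job(): hands the job in; it is judged then, once.
Trained networks look in the newest picture that a camera, given by its name, has taken for a name from the list of things; names that differ only in an ending like _2 or _b are one class to them, and where a whole thing is asked for, a point or a joint stands for the part that bears it (a point fixed in the world has none). Each returns a list of dicts, best first, with "p" (0 to 1); they miss things now and then, are a little off and sometimes report something else, mostly with a low value. They report only what shows in the picture. A call takes as long as a camera call.
- finder.cut_out(camera, query): "region" (384x512 bool, what is visible of it) and "pixel" ([column, row] in pixels, amid what is visible of it).
The state is a dict: "time_s": time; "joints": joint angles; "qd": joint speeds; "joint_torque": joint torques, N m; "tcp_pos": TCP position; "eef_rot": TCP orientation; "contact_force": force on the tool from outside, world axes, zero at the start; "moment": the same for the moment, N m; "gripper_width": finger opening in m; "gripper_force": force on a finger pad.
Only numpy, scipy, OpenCV 4.12 (cv2) and the standard library are available. Lean on these libraries where they do the work, as an engineer would, in place of code of your own. Each camera call takes 0.05 s, during which the arm holds its last target. There are 200 camera calls.

## Task

The pedal standing loose in the vice is about to have its bearings re-packed from the glass jar. Pull the vice's T-handled spring plunger, swing the vice so that its front (the screw end) goes round to the very next hole towards the side where the jar of ball bearings stands, and let the pin snap fully home; the moving jaw has to be pushed in by its screw end as well, until the pedal is nipped upright between the jaws. Leave everything else on the crate top where it is.

Things in the scene. Friction and masses are not known exactly. Their poses are not given: they have to be found in the camera images.
- vise_base: Bolted-down grey base of a small bench vice: foot 150 mm across, four ears out to 100 mm from the axis, 20 mm high; above it an index drum 110 mm across with 12 radial pin holes (9 mm, every 30 deg). Origin: swivel axis at the crate top. With swivel 0 its x axis points from the vice's front (screw end) to the anvil end, its y axis to the plunger side; its angle at start varies.
- swivel (a joint): Angle (rad) of the turning vice body on the base, positive counter-clockwise from above. Starts at 0, pin in a hole; next holes at +0.524 and -0.524, then +-1.047, stops +-1.25. Negative brings the vice's front (along the base's -x at 0) towards the base's +y side, positive towards its -y side. Turns easily (0.2 N m), stays where left; +-0.02 play in a hole.
- plunger (a joint): Travel (m) of the spring plunger straight outward from the swivel axis: 0 pin home, 0.016 at its stop; pin clear of the drum from 0.0115. Let go between holes it rides on the rim at about 0.0105; over a hole it snaps to 0. Spring 5 N at 0, 10 N at 0.014. The turning body carries it, at right angles to the jaws' line, so whoever holds it out can swing the vice by it.
- t_bar (a point): Middle of the plunger's T bar: level steel bar 10 mm thick, 80 mm long, 125 mm from the axis (pin home), 52 mm up. Between it and the lug (face and nut end 87 mm from the axis) is only the 14 mm round barrel, part of the turning body; a finger fits each side of it behind the bar; free down to the ears. Its y axis points outward from the swivel axis, x runs along the bar.
- jaw (a joint): Travel (m) of the moving jaw towards the fixed jaw: the opening is 0.046 minus this value, so 0.020 with the 26 mm pedal nipped. Its quick-release nut is open: it slides under a push of about 4 N (more when moved fast) and stays where it is left.
- screw_end (a point): Centre of the round outer face (27 mm across) of the vice's screw head, front of the moving jaw, 104 mm up, 125 mm minus jaw from the swivel axis. Its x axis points along the jaws' line to the fixed jaw: push the face that way. A tommy bar crosses the head 14 mm behind the face, ends 56 mm to the plunger side and 40 mm to the other, up to 131 mm high. Before and below the face all is free.
- bite (a point): Point on the turning body where the middle of the pedal's foot comes when it is nipped: 13 mm from the face of the fixed jaw, mid-width, on top of the slide bar 118 mm above the crate top. The jaws are 76 mm wide and reach up to 160 mm. The fixed jaw lies in the +x direction of this point.
- pedal: Aluminium bicycle pedal, 26 mm thick, 60 mm wide, 80 mm high, with its steel axle stub up to 114 mm, about 0.2 kg, standing upright and loose on the slide bar between the open jaws, axle up, thickness across the jaws. Origin: centre of its underside; its z axis is the axle.
- jar: Clear glass jar 54 mm across and 74 mm high with a black twist cap, part filled with steel balls; stands on the crate top well to the left or to the right of the vice. Origin: centre of its underside.
- tin: Round plain metal grease tin, 69 mm across and 46 mm high, standing on the opposite side from the jar; not used. Origin: centre of its underside.
- bell: White plastic bicycle bell with spring lever, about 52 mm across (its lever juts 20 mm past that) and 40 mm high; not used. Origin: centre of its underside.
- hanger: Steel derailleur hanger lying flat, 70 mm long, 6 to 8 mm thick, near the vice; not used. Origin: in its underside near the middle.
- tyre_lever: Red aluminium tyre lever lying flat, 115 mm long, 17 mm wide, 10 mm high; not used. Origin: near the middle of its underside.
- multitool: Grey folded multitool, 88 x 38 x 22 mm, lying near the vice; not used. Origin: centre of its underside.
- spare_pedal: The other pedal, same as the first but lying flat on the crate top (26 mm high), axle level; not used. Origin: middle of its underside.

How it is judged (in metres and radians):
On the way, in this order (a step that is already met when the one before it is completed fails the run):
1. the plunger is pulled until its pin is clear of the hole (value of joint plunger above 0.0095 m), for 0.05 s.
2. the vice stands at the next hole on the jar's side with the pin snapped home (value of joint plunger below 0.002 m and ((y of jar in the frame of vise_base above 0 m and value of joint swivel between -0.574 and -0.474 rad) or (y of jar in the frame of vise_base below 0 m and value of joint swivel between 0.474 and 0.574 rad))), for 0.2 s.
At the end, for the whole second after the job is handed in: Vice at the next hole (30 deg, within 0.05 rad) on the jar's side, pin home (plunger within 2 mm); jaws closed on the pedal (opening 26 mm, within 1.7 mm), which stands at rest, upright (5 deg) on the slide bar within 10 mm of its nipped place (all of step 2 and value of joint jaw between 0.0183 and 0.0217 m and horizontal distance between pedal and bite below 0.01 m and angle between pedal's own z axis and vertical below 0.09 rad and z of pedal in the frame of vise_base between 0.115 and 0.122 m and linear speed of pedal below 0.02 m/s); the robot touches nothing.
It fails at once if the jar, tin, bell, hanger, tyre lever, multitool or spare pedal is shifted by more than 20 mm (distance of any of jar, tin, bell, hanger, tyre_lever, multitool, spare_pedal from where it was at the start of the episode above 0.02 m).
It fails at once if the pedal falls out of the vice (height (world z) of pedal below 0.1 m).
It also fails if it takes over 53 s, if anything falls off the work surface, if the arm or the gripper's body presses on something with over 40 N, if the wrist force passes 120 N, or if a joint passes its speed limit or range.

## Working session

There is one attempt and no reset: what is moved stays moved. The work goes in short steps, Python scripts to look and compute and a shell command to move; the robot and the scene stay as the last step left them, time stands still between calls to the robot, and variables do not carry over. Pictures are saved under pics/ and viewed, at most 10 in all, crops included, and the job is handed in when it is done.

```bash
ls; mkdir -p pics; cat > h.py <<'E'
import numpy as np, cv2
from plant import get_state, imaging, r, finder
def cal(n):
    c=imaging.get_calibration(n)
    K=np.array([[c['fx'],0,c['cx']],[0,c['fy'],c['cy']],[0,0,1]]);return c,K,np.array(c['dist'],float)
def world(n,depth,px,st=None):
    """px Nx2 (col,row) -> world points"""
    c,K,d=cal(n); px=np.asarray(px,float).reshape(-1,2)
    u=cv2.undistortPoints(px.reshape(-1,1,2),K,d).reshape(-1,2)
    z=depth[px[:,1].astype(int),px[:,0].astype(int)]
    P=np.c_[u*z[:,None],z]
    if n=='wrist':
        H=np.array(c['hand_eye']);P=P@H[:3,:3].T+H[:3,3]
        from scipy.spatial.transform import Rotation as R
        Rm=R.from_euler('xyz',st['eef_rot'],degrees=True).as_matrix()
        return P@Rm.T+np.array(st['tcp_pos'])
    Rm=cv2.Rodrigues(np.array(c['rvec'],float))[0]
    return (P-np.array(c['tvec']).ravel())@Rm
def reg(n,depth,m,st=None):
    v,u=np.nonzero(m&(depth>0));return world(n,depth,np.c_[u,v],st)
E
python3 - <<'E'
from h import *
print(get_state())
for n in('top','scene'):
    p,d=imaging.capture(n); cv2.imwrite(f'pics/{n}0.png',p[...,::-1]); np.savez(f'{n}0.npz',p=p,d=d)
    c,K,_=cal(n); print(n,K[0,0],K[1,1],c['cx'],c['cy'],c['rvec'],c['tvec'])
    for q in ['vise_base','jar','tin','t_bar','screw_end','pedal','bite','multitool','hanger','bell','tyre_lever','spare_pedal']:
        for o in finder.cut_out(n,q)[:2]:
            P=reg(n,d,o['region']); 
            if len(P): print(n,q,round(o['p'],2),np.round(o['pixel']),len(P),'med',np.median(P,0).round(3),'max',P.max(0).round(3),'min',P.min(0).round(3))
E
```

```text
pics
{'time_s': 0.0, 'joints': array([-6.00960063e+01,  2.05905982e+01,  6.35275708e-01, -2.05265487e-02,
       -7.01354428e+01, -1.65084273e+01]), 'qd': array([ 0.12935499, -0.09614022,  0.02672692,  0.03634133, -0.00309381,
        0.10064067]), 'joint_torque': array([ 4.10204939e-04, -5.82716310e+01,  2.93055224e+01,  6.99775949e+00,
        6.83968668e-03, -1.55963507e-04]), 'tcp_pos': array([ 0.15626648, -0.65617348,  0.22564226]), 'eef_rot': array([ 1.79907493e+02, -7.29309004e-03, -1.66611418e+02]), 'contact_force': array([-0.67341723,  0.22531549, -0.27879668]), 'moment': array([-0.01728261, -0.03506265,  0.04986008]), 'gripper_force': 0.0, 'gripper_width': 0.0874380225097161}
top 499.32079532531 499.32079532531 245.3858895094818 189.4915310972127 [ 2.18103485 -2.1338598   0.17056559] [-0.05400363  0.59910494  1.58514922]
top jar 0.67 [127. 233.] 293 med [0.453 0.334 0.073] max [0.483 0.383 0.086] min [ 0.427  0.312 -0.007]
top tin 0.93 [364. 217.] 436 med [ 0.516 -0.429  0.046] max [ 0.557 -0.397  0.058] min [ 0.484 -0.482 -0.006]
top t_bar 0.39 [158. 250.] 180 med [0.412 0
[... 1749 characters left out ...]
[ 0.411  0.307 -0.001]
scene pedal 0.9 [253. 179.] 584 med [ 0.584 -0.076  0.177] max [0.606 0.211 0.234] min [ 0.525 -0.095 -0.004]
scene bite 0.71 [259. 202.] 2589 med [ 0.606 -0.087  0.123] max [0.694 0.171 0.165] min [ 0.455 -0.126 -0.004]
scene multitool 0.56 [297. 289.] 543 med [ 0.731 -0.251  0.017] max [ 0.774 -0.207  0.025] min [ 0.687 -0.287  0.001]
scene hanger 0.65 [232. 283.] 188 med [ 0.566 -0.261  0.006] max [ 0.601 -0.248  0.013] min [ 0.529 -0.274 -0.001]
scene bell 0.63 [294. 146.] 161 med [0.656 0.31  0.029] max [0.677 0.337 0.042] min [ 0.629  0.276 -0.001]
scene spare_pedal 0.86 [329. 222.] 725 med [ 0.789 -0.033  0.022] max [0.838 0.045 0.031] min [ 0.743 -0.08  -0.003]
```

```bash
python3 - <<'E'
import cv2,numpy as np
t=cv2.imread('pics/top0.png')[130:270,150:350]; s=cv2.imread('pics/scene0.png')[110:310,160:360]
cv2.imwrite('pics/a.png',cv2.resize(t,None,fx=4,fy=4,interpolation=2)); cv2.imwrite('pics/b.png',cv2.resize(s,None,fx=3,fy=3,interpolation=2))
E
```

```text
(no output)
```

View pics/a.png

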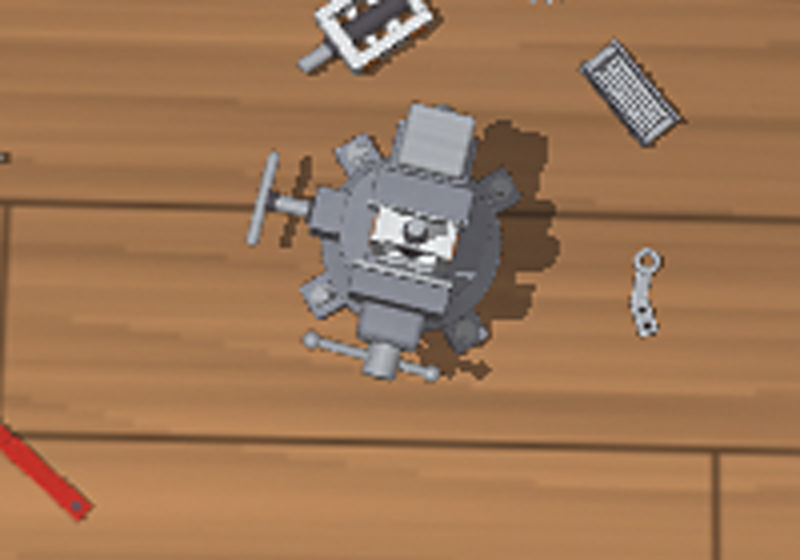

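View pics/b.png

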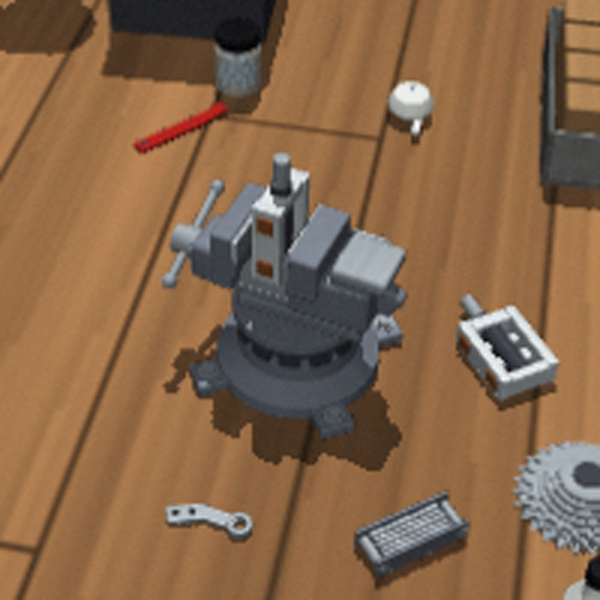

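```bash
python3 - <<'E'
from h import *
def load(n): 
    z=np.load(n+'0.npz'); return z['d']
d=load('top'); P=reg('top',d,np.ones_like(d,bool))
def sel(lo,hi): 
    m=np.all((P>lo)&(P<hi),1); return P[m]
B=sel([.52,.03,.042],[.70,.12,.062])
B=B[B[:,1]>.045]
# bar: far cluster
print('n',len(B)); 
far=B[B[:,1]>np.median(B[:,1])-.02]
c=far[:,:2].mean(0); 
q=cv2.fitLine(far[:,:2].astype(np.float32),cv2.DIST_HUBER,0,.001,.001).ravel()
t=(far[:,:2]-q[2:])@q[:2]; print('bar line',q,'ang',np.degrees(np.arctan2(q[1],q[0])),'ext',t.min(),t.max(),'mid',q[2:]+q[:2]*(t.min()+t.max())/2)
np.set_printoptions(suppress=True)
print(far[np.argsort(far[:,0])].round(3)[::3].tolist())
# foot ring at z .01-.026
F=sel([.45,-.2,.012],[.75,.09,.03]); print('foot',len(F),F.min(0),F.max(0))
J=sel([.5,-.15,.15],[.72,.06,.172]); q=J[:,:2].astype(np.float32); print('jaws rect',cv2.minAreaRect(q),len(J))
for n in('scene',):
    d2=load(n);P=reg(n,d2,np.ones_like(d2,bool))
    S=sel([.45,-.12,.085],[.52,.04,.135]);print(len(S)); print(S[np.argsort(S[:,0])].round(3)[::4].tolist())
    J=sel([.5,-.15,.15],[.72,.06,.168]); print('jaws',cv2.minAreaRect(J[:,:2].astype(np.float32)))
E
```

```text
n 76
bar line [ 0.97382694 -0.22729068  0.6359374   0.05473056] ang -13.137614 ext -0.04544149166754369 0.03242188432073383 mid [0.62959797 0.05621017]
[[0.591, 0.064, 0.052], [0.595, 0.067, 0.053], [0.6, 0.064, 0.059], [0.604, 0.067, 0.056], [0.607, 0.064, 0.059], [0.61, 0.064, 0.06], [0.613, 0.064, 0.062], [0.617, 0.058, 0.058], [0.62, 0.055, 0.061], [0.62, 0.058, 0.056], [0.623, 0.061, 0.06], [0.623, 0.058, 0.059], [0.627, 0.055, 0.058], [0.628, 0.045, 0.053], [0.631, 0.046, 0.054], [0.633, 0.045, 0.061], [0.636, 0.055, 0.06], [0.64, 0.059, 0.056], [0.643, 0.059, 0.057], [0.646, 0.056, 0.058], [0.65, 0.049, 0.056], [0.655, 0.056, 0.048], [0.658, 0.05, 0.051], [0.661, 0.046, 0.053], [0.664, 0.05, 0.054], [0.667, 0.047, 0.052]]
foot 508 [ 0.49033729 -0.19863627  0.01203665] [0.74979686 0.06109457 0.02947492]
jaws rect ((0.610465943813324, -0.06639827787876129), (0.07590480893850327, 0.15469717979431152), 77.39183807373047) 665
274
[[0.481, -0.042, 0.114], [0.483, -0.049, 0.106], [0.483, -0.039, 0.119], [0.484, -0.032, 0.116], [0.485, -0.048, 0.099], [0.485, -0.049, 0.11], [0.486, -0
[... 886 characters left out ...]
 [0.508, 0.008, 0.123], [0.508, -0.064, 0.107], [0.509, 0.002, 0.121], [0.509, -0.068, 0.103], [0.509, -0.07, 0.097], [0.51, -0.07, 0.116], [0.511, -0.039, 0.124], [0.512, -0.067, 0.103], [0.512, 0.012, 0.12], [0.513, -0.067, 0.125], [0.513, -0.07, 0.11], [0.513, -0.071, 0.114], [0.513, -0.027, 0.125], [0.514, 0.016, 0.128], [0.515, -0.067, 0.107], [0.515, 0.013, 0.123], [0.515, -0.045, 0.127], [0.516, -0.047, 0.125], [0.516, -0.028, 0.126], [0.517, -0.041, 0.127], [0.517, -0.054, 0.125], [0.518, -0.067, 0.125], [0.518, -0.07, 0.114], [0.519, -0.071, 0.119], [0.519, -0.028, 0.126]]
jaws ((0.6095565557479858, -0.06676369905471802), (0.0793108195066452, 0.15536028146743774), 76.82255554199219)
```

```bash
python3 -m handwheel '[[1,29.5,62.6,0,-26],[1,29.5,62.6,0,-26],[1,29.5,62.6,0,-26],[1,29.5,62.6,0,-26],[1,29.5,62.6,0,-26],[1,29.5,62.6,0,-26],[1,29.5,62.6,0,-26],[1,29.5,62.6,0,-26]]' 20
```

```text
time_s: 2.3
tcp_pos: [0.3693, -0.2044, 0.2272]
eef_rot: [180.0, 0.1, 167.4]
contact_force: [1.4, 0.1, 0.4]
gripper_width: 0.0132
gripper_force: 0.0
```

```bash
python3 -m handwheel '[[1,8,16.5,0,0],[1,8,16.5,0,0],[1,8,16.5,0,0],[1,8,16.5,0,0],[1,8,16.5,0,0]]'; python3 - <<'E'
from h import *
s=get_state();print(s['joints'].round(1),s['tcp_pos'],s['eef_rot'])
p,d=imaging.capture('wrist');cv2.imwrite('pics/w1.png',p[...,::-1])
for o in finder.cut_out('wrist','screw_end')[:1]:
    P=reg('wrist',d,o['region'],s);print(o['p'],o['pixel'],P.min(0),P.max(0))
E
```

```text
time_s: 2.92
tcp_pos: [0.4484, -0.041, 0.2265]
eef_rot: [-180.0, -0.0, 167.5]
contact_force: [-0.0, -0.2, 0.1]
gripper_width: 0.0001
gripper_force: 0.0
[  20.    -1.2  -26.2   -0.   -65.1 -122.5] [ 0.4484289  -0.04104117  0.22647817] [-1.79989238e+02 -2.37373677e-02  1.67457547e+02]
```

View pics/w1.png

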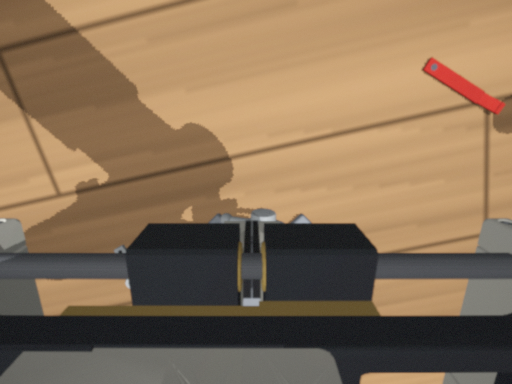

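```bash
python3 -m handwheel '[[1,0,0.9,-5,0],[1,0,0.9,-10,0],[1,0,0.9,-12.6,0],[1,0,0.9,-12.6,0],[1,0.7,0.75,-12.6,0],[1,1.4,0.6,-12.6,0],[1,1.9,0.5,-12.6,0],[1,1.9,0.5,-12.6,0]]'
```

```text
time_s: 4.03
tcp_pos: [0.4683, -0.0362, 0.1009]
eef_rot: [180.0, 0.0, 167.4]
contact_force: [0.1, 0.5, -0.0]
gripper_width: 0.0001
gripper_force: 0.0
```

```bash
python3 -m handwheel '[[1,0.2,-0.05,0,0],[1,0.4,-0.09,0,0],[1,0.6,-0.14,0,0],[1,0.8,-0.18,0,0],[1,1,-0.23,0,0],[1,1.2,-0.28,0,0],[1,1.4,-0.32,0,0]]';python3 -m handwheel '[[1,0.1,-0.02,0,0],[1,0.2,-0.05,0,0],[1,0.2,-0.05,0,0]]'
```

```text
time_s: 4.9
tcp_pos: [0.4811, -0.0394, 0.1004]
eef_rot: [-180.0, -0.1, 167.4]
contact_force: [-5.2, 3.5, 3.9]
gripper_width: 0.0008
gripper_force: 3.1
time_s: 5.28
tcp_pos: [0.4833, -0.0399, 0.1004]
eef_rot: [-180.0, -0.0, 167.4]
contact_force: [-5.3, 2.1, 2.5]
gripper_width: 0.0005
gripper_force: 2.6
```

```bash
python3 -m handwheel '[[1,0.1,-0.02,0,0],[1,0.2,-0.05,0,0],[1,0.3,-0.07,0,0],[1,0.4,-0.09,0,0]]';python3 -m handwheel '[[1,0.1,-0.02,0,0],[1,0.2,-0.05,0,0]]'; python3 - <<'E'
from h import *
p,d=imaging.capture('scene');cv2.imwrite('pics/c.png',cv2.resize(p[110:280,170:340,::-1],None,fx=3.5,fy=3.5,interpolation=2))
E
```

```text
time_s: 5.78
tcp_pos: [0.4871, -0.0408, 0.1004]
eef_rot: [-180.0, -0.1, 167.4]
contact_force: [-5.2, 2.8, 4.1]
gripper_width: 0.0006
gripper_force: 3.0
time_s: 6.02
tcp_pos: [0.4879, -0.0414, 0.1004]
eef_rot: [-179.9, -0.2, 167.4]
contact_force: [-12.2, 4.9, 12.0]
gripper_width: 0.0005
gripper_force: 6.8
```

View pics/c.png

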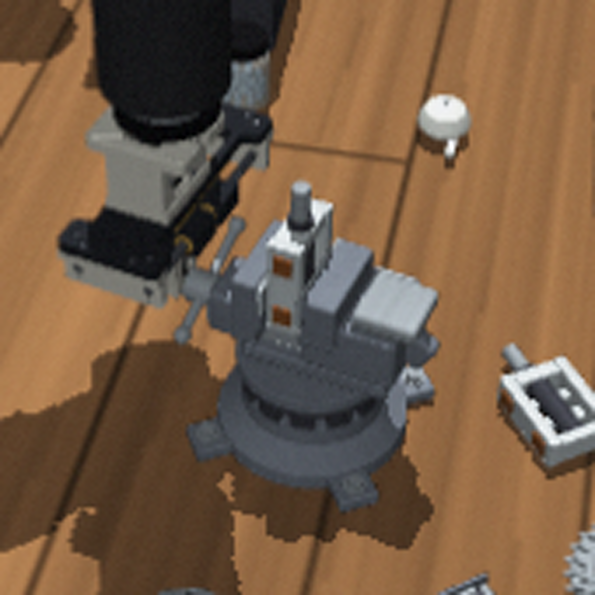

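```bash
python3 -m handwheel '[[1,0.1,-0.02,0,0],[1,0.1,-0.02,0,0]]';python3 -m handwheel '[[1,0.1,-0.02,0,0],[1,0.1,-0.02,0,0]]'
```

```text
time_s: 6.32
tcp_pos: [0.4879, -0.0418, 0.1003]
eef_rot: [-179.9, -0.3, 167.4]
contact_force: [-14.1, 6.8, 13.2]
gripper_width: 0.0006
gripper_force: 7.6
time_s: 6.58
tcp_pos: [0.4878, -0.0421, 0.1002]
eef_rot: [-179.9, -0.4, 167.4]
contact_force: [-18.8, 6.0, 17.1]
gripper_width: 0.0008
gripper_force: 9.6
```

```bash
python3 -m handwheel '[[1,-3,0.7,0,0],[1,-3,0.7,0,0],[1,-3,0.7,6,0],[1,-3,0.7,13,0],[0.7,-3,4,13,-10],[0.7,-3,8,13,-20],[0.7,2,8,13,-30],[0.7,7,8,13,-40]]';python3 -m handwheel '[[0.7,6.7,0,0,-10],[0.7,6.7,0,0,-20],[0.7,6.7,0,0,-30],[0.7,6.7,0,0,-40],[0.7,6.7,0,0,-50],[0.7,6.7,0,0,-50],[0.7,6.7,0,0,-50]]';  python3 - <<'E'
from h import *
s=get_state();print(s['joints'].round(1),s['tcp_pos'],s['eef_rot'])
p,d=imaging.capture('wrist');cv2.imwrite('pics/w2.png',p[...,::-1]);np.savez('w2.npz',d=d,pos=s['tcp_pos'],rot=s['eef_rot'])
E
```

```text
time_s: 7.58
tcp_pos: [0.5643, 0.0394, 0.2316]
eef_rot: [179.8, 0.1, 127.2]
contact_force: [-0.2, -0.1, 0.5]
gripper_width: 0.0258
gripper_force: 0.0
time_s: 8.45
tcp_pos: [0.6272, -0.0477, 0.1998]
eef_rot: [176.6, -13.9, 95.5]
contact_force: [5.0, 3.2, 6.8]
gripper_width: 0.0261
gripper_force: 3.6
[   4.2   17.7   -2.3  -15.2  -67.5 -173.6] [ 0.62723517 -0.04771327  0.19978147] [176.55349183 -13.93113031  95.51801433]
```

View pics/w2.png

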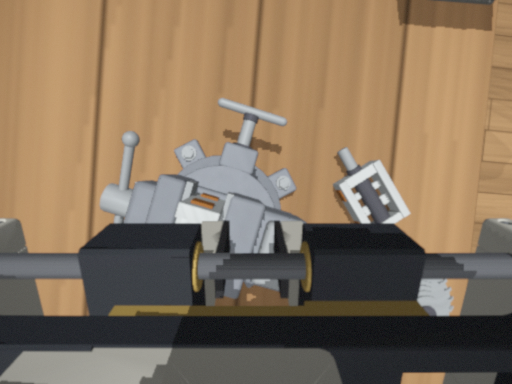

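```bash
python3 - <<'E'
from h import *
p,d=imaging.capture('scene');cv2.imwrite('pics/e.png',cv2.resize(p[110:280,170:340,::-1],None,fx=3.5,fy=3.5,interpolation=2))
E
```

```text
(no output)
```

View pics/e.png

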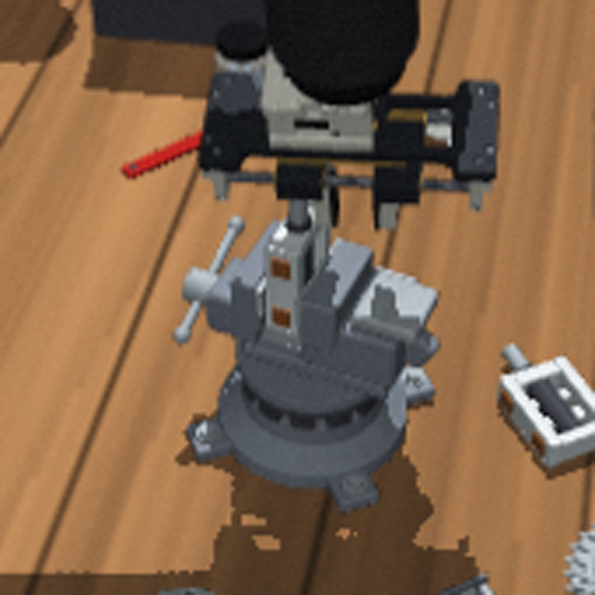

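```bash
python3 -m handwheel '[[0.7,0,0.5,3,20],[0.7,0,1,6,25]]'; python3 -m handwheel '[[0.7,0,0,2,10]]'
```

```text
time_s: 8.8
tcp_pos: [0.6253, -0.037, 0.2602]
eef_rot: [176.8, -13.9, 117.5]
contact_force: [1.2, 0.4, -0.0]
gripper_width: 0.0262
gripper_force: 0.0
time_s: 8.93
tcp_pos: [0.626, -0.0367, 0.2812]
eef_rot: [176.7, -13.9, 127.5]
contact_force: [1.0, 0.1, -0.3]
gripper_width: 0.0263
gripper_force: 0.0
```

```bash
python3 - <<'E'
from h import *
z=np.load('w2.npz');d=z['d'];s=dict(tcp_pos=z['pos'],eef_rot=z['rot'])
v,u=np.mgrid[92:132,205:300];P=world('wrist',d,np.c_[u.ravel(),v.ravel()],s);px=np.c_[u.ravel(),v.ravel()]
m=(P[:,2]>.042)&(P[:,2]<.068);B=P[m];print(len(B),B.min(0),B.max(0))
# bar pixels: outermost
u_=np.array([.225,.974]);q=B[:,:2]@u_; bar=B[q>q.max()-.02]
f=cv2.fitLine(bar[:,:2].astype(np.float32),cv2.DIST_HUBER,0,.001,.001).ravel()
t=(bar[:,:2]-f[2:])@f[:2];print('ang',np.degrees(np.arctan(f[1]/f[0])),'mid',f[2:]+f[:2]*(np.percentile(t,1)+np.percentile(t,99))/2,'len',np.ptp(t),'z',np.median(bar[:,2]),np.ptp(bar[:,:2]@u_))
s=get_state();print(s['tcp_pos'],s['eef_rot'],s['joints'].round(1))
E
```

```text
865 [0.59012812 0.03688437 0.05210803] [0.66691606 0.07142569 0.06270877]
ang -12.6153965 mid [0.62805115 0.05782115] len 0.078768733685877 z 0.05756830370469253 0.01995133018102524
[ 0.62596172 -0.03671294  0.28115833] [176.71492109 -13.86229399 127.50166085] [   5.7   19.2   10.   -13.5  -85.4 -146.9]
```

```bash
python3 -m handwheel '[[0.7,0,2,0,10],[0.7,0,4,0,20],[0.7,0,6,0,30],[0.7,0,7.3,0,40],[0.7,0,7.3,0,50],[0.7,0,7.3,0,60],[0.7,0,7.3,0,70],[0.7,0,7.3,0,80]]'; python3 -m handwheel '[[0.7,0,0,0,10],[0.7,0,0,0,20],[0.7,0,0,0,30],[0.7,0,0,0,40],[0.7,0,0,0,49],[0.7,0,0,0,49]]'
```

```text
time_s: 9.93
tcp_pos: [0.6258, 0.0363, 0.2793]
eef_rot: [176.8, -14.0, -152.5]
contact_force: [1.0, -0.6, -0.1]
gripper_width: 0.0263
gripper_force: 0.0
time_s: 10.68
tcp_pos: [0.6253, 0.0366, 0.2798]
eef_rot: [176.7, -14.0, -103.9]
contact_force: [0.3, -0.6, -0.1]
gripper_width: 0.0258
gripper_force: 0.0
```

```bash
python3 -m handwheel '[[0.7,-0.15,-0.2,-5,1],[0.7,-0.15,-0.2,-10,1],[0.7,-0.15,-0.2,-15,1],[0.7,-0.15,-0.2,-19,1],[0.7,-0.15,-0.2,-20.5,1],[0.7,-0.15,-0.2,-20.5,1]]';  python3 - <<'E'
from h import *
s=get_state();print(s['joints'].round(1),s['tcp_pos'],s['eef_rot'])
p,d=imaging.capture('wrist');cv2.imwrite('pics/w3.png',p[...,::-1])
E
```

```text
time_s: 11.42
tcp_pos: [0.6245, 0.0338, 0.0742]
eef_rot: [176.7, -14.0, -103.0]
contact_force: [-0.0, -0.2, 1.5]
gripper_width: 0.0264
gripper_force: 0.0
[ 26.2  28.3 -14.2  10.1 -59.5 -45.7] [0.62446116 0.03382544 0.07422248] [ 176.67463002  -13.99651274 -102.988081  ]
```

View pics/w3.png

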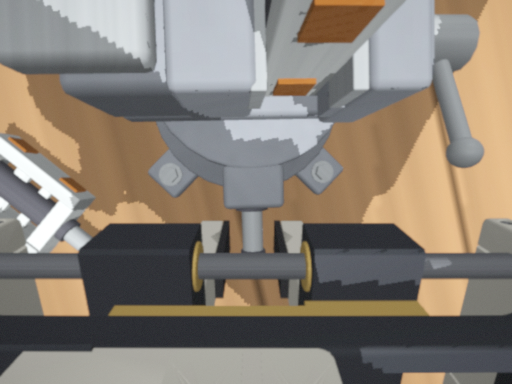

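```bash
python3 -m handwheel '[[0.7,0,0.05,-1.5,0],[0.7,0,0.05,-3.1,0],[0.7,0,0.05,-3.1,0]]'; python3 -m handwheel '[[0.7,0.07,0.3,0,0],[0.7,0.13,0.6,0,0],[0.7,0.2,0.9,0,0],[0.7,0.2,0.9,0,0]]'
```

```text
time_s: 11.85
tcp_pos: [0.6234, 0.0341, 0.0422]
eef_rot: [176.6, -14.0, -102.9]
contact_force: [-0.6, -0.4, 0.5]
gripper_width: 0.0264
gripper_force: 0.0
time_s: 12.35
tcp_pos: [0.6264, 0.0426, 0.0439]
eef_rot: [176.7, -14.0, -102.9]
contact_force: [1.6, -6.4, -0.4]
gripper_width: 0.0263
gripper_force: 2.9
```

```bash
python3 -m handwheel '[[0.7,0.07,0.3,0,0],[0.7,0.14,0.6,0,0],[0.7,0.2,0.9,0,0],[0.7,0.22,1,0,0],[0.7,0.22,1,0,0]]'; python3 -m handwheel '[[0.7,0.03,0.1,0,0],[0.7,0.03,0.1,0,0]]'
```

```text
time_s: 12.98
tcp_pos: [0.6281, 0.0516, 0.0439]
eef_rot: [176.7, -14.1, -102.9]
contact_force: [1.7, -9.8, 0.2]
gripper_width: 0.0262
gripper_force: 4.5
time_s: 13.22
tcp_pos: [0.6282, 0.0524, 0.0439]
eef_rot: [176.6, -14.1, -102.9]
contact_force: [1.7, -9.6, 0.5]
gripper_width: 0.0263
gripper_force: 4.6
```

```bash
python3 -m handwheel '[[0.8,0.02,0.1,0,0],[0.8,0.02,0.1,0,0]]' 5 && python3 -m handwheel '[[0.8,0.81,-0.22,0,-4],[0.8,1.61,-0.49,0,-8],[0.8,2.39,-0.82,0,-12],[0.8,3.14,-1.2,0,-16],[0.8,3.14,-1.2,0,-16]]'
```

```text
time_s: 13.48
tcp_pos: [0.6273, 0.0531, 0.0439]
eef_rot: [176.5, -14.2, -102.9]
contact_force: [-3.1, -8.8, 2.7]
gripper_width: 0.0183
gripper_force: 5.0
time_s: 14.1
tcp_pos: [0.6591, 0.0407, 0.0438]
eef_rot: [176.6, -14.2, -119.1]
contact_force: [-3.0, -9.0, 3.4]
gripper_width: 0.0181
gripper_force: 5.0
```

```bash
python3 -m handwheel '[[0.8,0.72,-0.44,0,-4],[0.8,1.41,-0.92,0,-8],[0.8,2.06,-1.45,0,-12],[0.8,2.37,-1.74,0,-14],[0.8,2.37,-1.74,0,-14]]'
```

```text
time_s: 14.72
tcp_pos: [0.6821, 0.0236, 0.0439]
eef_rot: [176.6, -14.2, -133.0]
contact_force: [-6.1, -7.7, 3.4]
gripper_width: 0.0177
gripper_force: 4.9
```

```bash
python3 -m handwheel '[[0.8,-0.3,-0.33,0,0],[0.8,-0.6,-0.66,0,0],[0.8,-0.6,-0.66,0,0]]'; python3 -m handwheel '[[0.8,-0.35,-0.37,0,0],[0.8,-0.35,-0.37,0,0]]'
```

```text
time_s: 15.1
tcp_pos: [0.6765, 0.0178, 0.0439]
eef_rot: [176.7, -14.1, -133.0]
contact_force: [-4.7, -5.2, 2.7]
gripper_width: 0.0177
gripper_force: 3.4
time_s: 15.35
tcp_pos: [0.674, 0.0152, 0.0437]
eef_rot: [176.7, -14.0, -132.9]
contact_force: [-3.8, -4.3, 0.8]
gripper_width: 0.0178
gripper_force: 2.5
```

```bash
python3 -m handwheel '[[0.7,-0.27,-0.3,0,0],[0.7,-0.27,-0.3,0,0],[0.7,-0.3,-0.32,0,0]]'; python3 -m handwheel '[[0.7,0,0,3,0],[0.7,0,0,8,0],[0.7,1,1,14,0],[0.7,2,2,22,0],[0.7,2,2,22,0]]';  python3 - <<'E'
from h import *
s=get_state();print(s['joints'].round(1),s['tcp_pos'],s['eef_rot'])
p,d=imaging.capture('wrist');cv2.imwrite('pics/w4.png',p[...,::-1]);np.savez('w4.npz',d=d,pos=s['tcp_pos'],rot=s['eef_rot'])
P=reg('wrist',d,np.ones_like(d,bool),s)
E
```

```text
time_s: 15.72
tcp_pos: [0.6722, 0.0131, 0.0436]
eef_rot: [176.7, -13.9, -132.9]
contact_force: [0.8, 0.3, 0.3]
gripper_width: 0.0261
gripper_force: 0.0
time_s: 16.35
tcp_pos: [0.6937, 0.0334, 0.2689]
eef_rot: [177.0, -13.6, -132.9]
contact_force: [-0.1, 0.0, -1.5]
gripper_width: 0.0259
gripper_force: 0.0
[ 20.6  29.2  16.9   3.3 -91.2 -64.2] [0.69374544 0.03338842 0.26887001] [ 176.99739655  -13.55124397 -132.9336384 ]
```

View pics/w4.png

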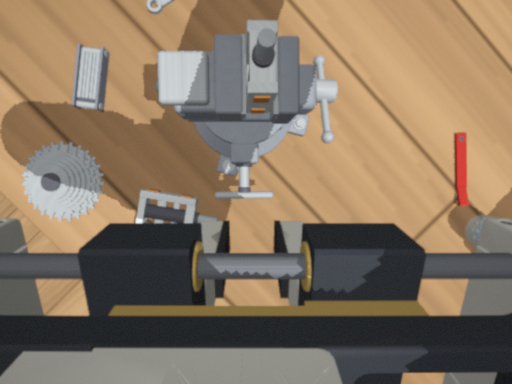

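```bash
cat > chk.py <<'E'
from h import *
def chk(n,d,s=None,ang=-42.8):
    P=reg(n,d,np.ones_like(d,bool),s);a=np.radians(ang);x=np.array([np.cos(a),np.sin(a)]);y=np.array([-x[1],x[0]])
    q=P[:,:2]-[.6013,-.0642];X,Y,Z=q@x,q@y,P[:,2]
    def rng(v): return np.percentile(v,[2,50,98]).round(4) if len(v)>5 else len(v)
    m=(abs(X)<.08)&(abs(Y)<.05)
    k=m&(Z>.205)&(Z<.24);print('axle X',rng(X[k]),'Y',rng(Y[k]),'Z',rng(Z[k]))
    k=m&(Z>.185)&(Z<.203);print('pedal top X',rng(X[k]),'Y',rng(Y[k]),'Z',rng(Z[k]))
    k=m&(Z>.153)&(Z<.168);h,e=np.histogram(X[k],np.arange(-.08,.081,.004));print('jaw tops',dict(zip((e[:-1]*1000).round().astype(int).tolist(),h.tolist())))
    k=(abs(Y)<.055)&(Z>.07)&(Z<.135)&(X<-.08)&(X>-.14);print('screw X',rng(X[k]),'Y',rng(Y[k]))
    k=(abs(X)<.06)&(Z>.042)&(Z<.07)&(Y>.108)&(Y<.15);print('bar Y',rng(Y[k]),'X',rng(X[k]))
if __name__=='__main__':
    z=np.load('w4.npz');chk('wrist',z['d'],dict(tcp_pos=z['pos'],eef_rot=z['rot']))
    p,d=imaging.capture('top');print('--top');chk('top',d)
    p,d=imaging.capture('scene');print('--scene');chk('scene',d)
E
python3 chk.py
```

```text
axle X [-0.0212 -0.0134 -0.0065] Y [-0.0052  0.0041  0.0078] Z [0.2051 0.2306 0.2339]
pedal top X [-0.0259 -0.0117 -0.0015] Y [-0.0285  0.0133  0.0323] Z [0.1877 0.1987 0.2007]
jaw tops {-80: 0, -76: 0, -72: 0, -68: 0, -64: 0, -60: 0, -56: 143, -52: 311, -48: 315, -44: 332, -40: 322, -36: 309, -32: 151, -28: 22, -24: 13, -20: 12, -16: 13, -12: 13, -8: 15, -4: 133, 0: 331, 4: 330, 8: 332, 12: 331, 16: 334, 20: 342, 24: 342, 28: 101, 32: 0, 36: 3, 40: 10, 44: 12, 48: 10, 52: 8, 56: 13, 60: 12, 64: 11, 68: 14, 72: 15, 76: 11}
screw X [-0.1051 -0.092  -0.0823] Y [-0.0399  0.006   0.0515]
bar Y [0.1097 0.1252 0.1315] X [-0.0369  0.0008  0.036 ]
--top
axle X [-0.0212 -0.0138 -0.0039] Y [-0.0257 -0.002   0.0083] Z [0.2053 0.2264 0.2379]
pedal top X [-0.0245 -0.0135 -0.0009] Y [-0.0311 -0.0075  0.029 ] Z [0.1884 0.1984 0.2027]
jaw tops {-80: 0, -76: 0, -72: 0, -68: 0, -64: 0, -60: 0, -56: 2, -52: 35, -48: 35, -44: 34, -40: 31, -36: 33, -32: 34, -28: 21, -24: 5, -20: 1, -16: 0, -12: 0, -8: 0, -4: 1, 0: 6, 4: 22, 8: 35, 12: 34, 16: 29, 20: 37, 24: 29, 28: 25, 32: 1, 36: 6, 40: 9, 44: 6, 48: 8, 52: 8, 56: 9, 60: 6, 64: 11, 68: 9, 72: 9, 76: 9}
screw X [-0.1043 -0.0911 -0.0813] Y [-0.0429  0.0015  0.0519]
bar Y [0.1097 0.1234 0.1308] X [-0.0336  0.      0.0383]
--scene
axle X [-0.0195 -0.0099 -0.0053] Y [-0.0091 -0.0036  0.0046] Z [0.2053 0.2228 0.2339]
pedal top X [-0.0247 -0.0061  0.0008] Y [-0.0324 -0.008   0.0279] Z [0.1861 0.1972 0.2014]
jaw tops {-80: 0, -76: 0, -72: 0, -68: 0, -64: 0, -60: 0, -56: 1, -52: 9, -48: 11, -44: 9, -40: 8, -36: 7, -32: 7, -28: 6, -24: 5, -20: 6, -16: 12, -12: 17, -8: 24, -4: 25, 0: 31, 4: 31, 8: 35, 12: 33, 16: 36, 20: 33, 24: 46, 28: 57, 32: 1, 36: 0, 40: 1, 44: 3, 48: 7, 52: 2, 56: 7, 60: 5, 64: 4, 68: 6, 72: 1, 76: 3}
screw X [-0.1051 -0.0938 -0.0854] Y [-0.0451 -0.0189  0.0074]
bar Y [0.1094 0.1216 0.1282] X [-0.0347  0.0049  0.0389]
```

```bash
python3 - <<'E'
from chk import *
for n in('top','scene'):
    print(n);chk(n,np.load(n+'0.npz')['d'],ang=-12.8)
# fine: angle fit of jaws now, and gap edges per pixel using wrist
z=np.load('w4.npz');P=reg('wrist',z['d'],np.ones((384,512),bool),dict(tcp_pos=z['pos'],eef_rot=z['rot']))
m=(P[:,2]>.155)&(P[:,2]<.168)&(np.hypot(P[:,0]-.6013,P[:,1]+.0642)<.07);print(cv2.minAreaRect(P[m][:,:2].astype(np.float32)))
a=np.radians(-42.8);q=P[:,:2]-[.6013,-.0642];X=q@[np.cos(a),np.sin(a)];Y=q@[-np.sin(a),np.cos(a)]
for lo in(-.03,-.015,0,.015,.03):
    k=(abs(Y-lo)<.004)&(abs(X)<.035)&(P[:,2]>.1); b=np.digitize(X[k],np.arange(-.036,.01,.002)); print(lo,[(int(-36+2*(i-1)),round(float(np.median(P[k][b==i][:,2])),3)) for i in np.unique(b)])
E
```

```text
top
axle X [-0.027  -0.0199 -0.0089] Y [-0.03   -0.0005  0.0259] Z [0.2053 0.2283 0.2375]
pedal top X [-0.0305 -0.019  -0.0062] Y [-0.0316 -0.0048  0.0284] Z [0.1896 0.1981 0.2022]
jaw tops {-80: 0, -76: 0, -72: 1, -68: 32, -64: 31, -60: 36, -56: 28, -52: 33, -48: 31, -44: 19, -40: 0, -36: 0, -32: 5, -28: 1, -24: 0, -20: 0, -16: 0, -12: 0, -8: 0, -4: 0, 0: 34, 4: 30, 8: 34, 12: 32, 16: 31, 20: 31, 24: 30, 28: 28, 32: 0, 36: 2, 40: 10, 44: 10, 48: 6, 52: 10, 56: 6, 60: 8, 64: 7, 68: 9, 72: 9, 76: 11}
screw X [-0.1199 -0.1034 -0.0808] Y [-0.0416  0.0004  0.0512]
bar Y [0.1098 0.1234 0.1292] X [-0.0357  0.0008  0.0377]
scene
axle X [-0.0244 -0.017  -0.0114] Y [-0.0103 -0.0055  0.0033] Z [0.2054 0.2218 0.2337]
pedal top X [-0.0311 -0.0143 -0.0059] Y [-0.0334 -0.0147  0.0272] Z [0.1863 0.1972 0.2023]
jaw tops {-80: 0, -76: 0, -72: 4, -68: 25, -64: 34, -60: 35, -56: 31, -52: 31, -48: 17, -44: 13, -40: 0, -36: 0, -32: 7, -28: 7, -24: 6, -20: 7, -16: 12, -12: 27, -8: 19, -4: 2, 0: 31, 4: 31, 8: 36, 12: 36, 16: 33, 20: 34, 24: 37, 28: 40, 32: 0, 36: 0, 40: 4, 44: 5, 48: 5, 52: 5, 56: 2, 60: 5
[... 900 characters left out ...]
 (-10, 0.232), (-8, 0.217), (-6, 0.204), (-4, 0.19), (-2, 0.16), (0, 0.16), (2, 0.16), (4, 0.161), (6, 0.161), (8, 0.161)]
0.015 [(-36, 0.161), (-34, 0.16), (-26, 0.199), (-24, 0.199), (-22, 0.199), (-20, 0.199), (-18, 0.199), (-16, 0.199), (-14, 0.199), (-12, 0.199), (-10, 0.199), (-8, 0.199), (-6, 0.199), (-4, 0.198), (-2, 0.16), (0, 0.16), (2, 0.16), (4, 0.161), (6, 0.161), (8, 0.161)]
0.03 [(-36, 0.16), (-34, 0.16), (-32, 0.16), (-30, 0.159), (-28, 0.158), (-26, 0.179), (-24, 0.175), (-22, 0.183), (-20, 0.188), (-18, 0.182), (-16, 0.187), (-14, 0.186), (-12, 0.183), (-10, 0.187), (-8, 0.178), (-6, 0.179), (-4, 0.18), (-2, 0.166), (0, 0.16), (2, 0.161), (4, 0.161), (6, 0.161), (8, 0.161)]
```

```bash
python3 -m handwheel '[[1,-2,2,1,10],[1,-5,3,1,20],[1,-9,3,1,30],[1,-13,3,1,40],[1,-17,2,1,50],[1,-20,1,1,60],[1,-20.2,0.5,1,70],[1,-20.2,0.5,1,80]]'; python3 -m handwheel '[[1,0,0,0,10],[1,0,0,0,10]]'; python3 -c "
from h import *;print(get_state()['joints'].round(1))"
```

```text
time_s: 17.5
tcp_pos: [0.4885, 0.037, 0.2723]
eef_rot: [176.6, -13.9, -52.5]
contact_force: [-0.7, 0.1, 0.5]
gripper_width: 0.0008
gripper_force: 0.0
time_s: 17.75
tcp_pos: [0.4885, 0.0369, 0.2726]
eef_rot: [176.7, -13.9, -43.0]
contact_force: [-0.1, 0.5, 0.1]
gripper_width: 0.0005
gripper_force: 0.0
[ 38.8  -2.4 -29.   15.6 -65.7   1.1]
```

```bash
python3 -m handwheel '[[1,0.2,0.2,-6,0],[1,0.2,0.2,-12,0],[1,0.2,0.2,-17.2,0],[1,0.2,0.2,-17.2,0],[1,1.2,-0.7,-17.2,0],[1,2,-1.45,-17.2,0],[1,2,-1.45,-17.2,0]]'
```

```text
time_s: 18.62
tcp_pos: [0.5112, 0.0229, 0.103]
eef_rot: [176.9, -14.0, -43.1]
contact_force: [-0.7, -0.5, -0.1]
gripper_width: 0.0005
gripper_force: 0.0
```

```bash
python3 -m handwheel '[[1,0.15,-0.14,0,0],[1,0.3,-0.28,0,0],[1,0.45,-0.42,0,0],[1,0.45,-0.42,0,0]]'; python3 -m handwheel '[[1,0.07,-0.07,0,0],[1,0.15,-0.14,0,0],[1,0.15,-0.14,0,0]]'
```

```text
time_s: 19.12
tcp_pos: [0.5143, 0.0189, 0.1015]
eef_rot: [176.7, -13.9, -42.9]
contact_force: [0.4, 0.2, -1.0]
gripper_width: 0.0003
gripper_force: 0.0
time_s: 19.5
tcp_pos: [0.5157, 0.0175, 0.1015]
eef_rot: [176.7, -13.9, -42.9]
contact_force: [0.3, -0.5, -0.1]
gripper_width: 0.0005
gripper_force: 0.0
```

```bash
python3 -m handwheel '[[1,0.07,-0.07,0,0],[1,0.15,-0.14,0,0],[1,0.15,-0.14,0,0]]'; python3 -m handwheel '[[1,0.07,-0.07,0,0],[1,0.15,-0.14,0,0],[1,0.15,-0.14,0,0]]'
```

```text
time_s: 19.88
tcp_pos: [0.5173, 0.016, 0.1015]
eef_rot: [176.7, -13.9, -42.9]
contact_force: [0.2, -0.0, -0.3]
gripper_width: 0.0004
gripper_force: 0.0
time_s: 20.25
tcp_pos: [0.5184, 0.0148, 0.1015]
eef_rot: [176.7, -13.9, -42.9]
contact_force: [-4.6, 3.4, 4.0]
gripper_width: 0.0004
gripper_force: 2.9
```

```bash
python3 -m handwheel '[[1,0.07,-0.07,0,0],[1,0.07,-0.07,0,0]]'; python3 -m handwheel '[[1,0.07,-0.07,0,0],[1,0.07,-0.07,0,0]]';python3 -m handwheel '[[1,0.07,-0.07,0,0],[1,0.07,-0.07,0,0]]'
```

```text
time_s: 20.5
tcp_pos: [0.5187, 0.0147, 0.1014]
eef_rot: [176.8, -13.9, -42.9]
contact_force: [-12.3, 10.8, 8.1]
gripper_width: 0.0007
gripper_force: 8.3
time_s: 20.75
tcp_pos: [0.5189, 0.0146, 0.1014]
eef_rot: [176.8, -13.8, -42.9]
contact_force: [-20.7, 18.3, 12.8]
gripper_width: 0.0004
gripper_force: 13.8
time_s: 21.0
tcp_pos: [0.5192, 0.0146, 0.1014]
eef_rot: [176.8, -13.8, -42.9]
contact_force: [-29.9, 24.8, 17.0]
gripper_width: 0.0006
gripper_force: 19.4
```

```bash
python3 -m handwheel '[[1,-1,0.9,0,0],[1,-3,2.8,0,0],[1,-4,3.7,3,0],[1,-5,4,9,0],[1,-6,4,15,0],[1,-6,4,15,0],[1,-6,4,15,0]]'; python3 - <<'E'
from chk import *
for n in('top','scene'):
    p,d=imaging.capture(n);print(n);chk(n,d,ang=-42.9);cv2.imwrite(f'pics/f_{n}.png',cv2.resize(p[110:310,150:350,::-1],None,fx=2.9,fy=2.9,interpolation=2))
    for q in('jar','tin','bell','hanger','multitool','spare_pedal'):
        for o in finder.cut_out(n,q)[:1]: print(q,np.median(reg(n,d,o['region']),0).round(3))
print(get_state()['contact_force'])
E
```

```text
time_s: 21.88
tcp_pos: [0.4605, 0.0525, 0.2514]
eef_rot: [176.8, -13.9, -42.9]
contact_force: [0.3, 0.1, -0.5]
gripper_width: 0.0003
gripper_force: 0.0
top
axle X [-0.0196 -0.014  -0.0056] Y [-0.0077 -0.0019  0.0116] Z [0.2054 0.2292 0.2378]
pedal top X [-0.0247 -0.0135 -0.0003] Y [-0.031  -0.0077  0.0286] Z [0.189  0.198  0.2024]
jaw tops {-80: 0, -76: 0, -72: 0, -68: 0, -64: 0, -60: 0, -56: 0, -52: 30, -48: 31, -44: 33, -40: 35, -36: 29, -32: 34, -28: 27, -24: 4, -20: 1, -16: 0, -12: 0, -8: 0, -4: 1, 0: 6, 4: 26, 8: 34, 12: 30, 16: 35, 20: 30, 24: 37, 28: 21, 32: 0, 36: 3, 40: 10, 44: 5, 48: 8, 52: 17, 56: 8, 60: 12, 64: 6, 68: 7, 72: 10, 76: 7}
screw X [-0.1037 -0.0909 -0.0804] Y [-0.043   0.0015  0.0509]
bar Y [0.1095 0.1234 0.1306] X [-0.034  -0.0003  0.0384]
jar [0.453 0.336 0.073]
tin [ 0.517 -0.429  0.046]
bell [ 0.73  -0.244  0.02 ]
hanger [ 0.571 -0.258  0.005]
multitool [ 0.734 -0.244  0.019]
spare_pedal [ 0.786 -0.025  0.023]
scene
axle X [-0.0182 -0.0093 -0.0057] Y [-0.0097 -0.0044  0.0053] Z [0.2053 0.2216 0.2343]
pedal top X [-0.0242 -0.0061  0.0008] Y [-0.0324 -0.0084  0.0275] Z [0.1859 0.197  0.202 ]
jaw tops {-80: 0, -76: 0, -72: 0, -68: 0, -64: 0, -60: 0, -56: 2, -52: 8, -48: 11, -44: 9, -40: 7, -36: 8, -32: 8, -28: 6, -24: 5, -20: 6, -16: 13, -12: 15, -8: 22, -4: 35, 0: 29, 4: 28, 8: 35, 12: 41, 16: 31, 20: 38, 24: 36, 28: 55, 32: 3, 36: 0, 40: 5, 44: 4, 48: 5, 52: 2, 56: 3, 60: 4, 64: 0, 68: 1, 72: 3, 76: 3}
screw X [-0.1057 -0.0939 -0.0848] Y [-0.0445 -0.0192  0.0071]
bar Y [0.1103 0.1225 0.1284] X [-0.034   0.0055  0.0385]
jar [0.456 0.322 0.049]
tin [ 0.519 -0.442  0.045]
bell [ 0.59  -0.063  0.188]
hanger [ 0.567 -0.26   0.006]
multitool [ 0.732 -0.249  0.018]
spare_pedal [ 0.791 -0.032  0.021]
[ 0.03091834 -0.44483804 -0.15237096]
```

View pics/f_scene.png

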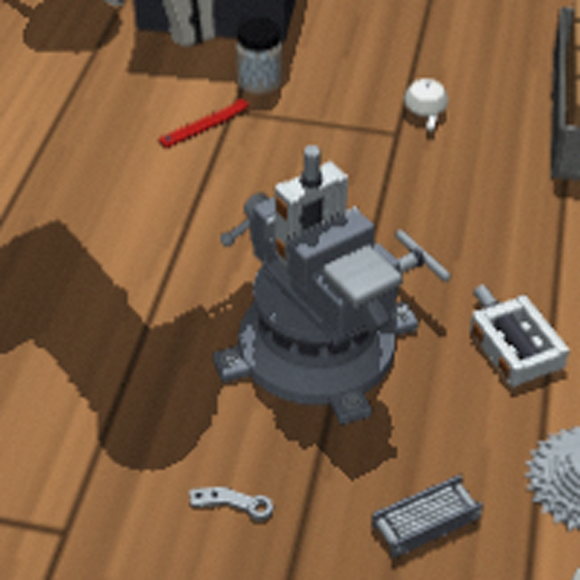

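The picture shows the vice turned 30° towards the jar. The pedal is upright and nipped at about (312,200). The T-bar, at about (420,255), is at the same distance from the axis as at the start, so the pin is home. The other things are where they were, and the robot is clear.

```bash
python3 -c "
from plant import r;print(r.close_job())"
```

```text
the job is handed in; nothing more can be done
None
```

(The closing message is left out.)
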